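Mesh the loose crank onto the reel winder and wind to the stop

ROBOT

A 6-joint arm with a two-finger parallel gripper is mounted at the origin on the work surface. World frame = base frame: x ahead of the robot, y to its left, z up, the work surface at z = 0. Lengths are in m, angles in rad, forces in N, time in s.
With the tool pointing down it reaches from about 0.35 to 0.975 m from the base axis. Payload 4.9 kg.
Tool frame: the origin (TCP) lies midway between the tips of the shut fingers; the grasp point (between the pads) lies 19 mm behind it (manip.pinch_z is the x of the grasp point in the tool frame, in m); x points along the fingers, y is the direction in which the jaws open and shut, and the axes are right-handed (so a half turn about x gives the same grasp; the last joint's range is limited). The gripper opens to 85 mm and grips with 20 to 120 N. Pads are 22 mm wide; open, the fingers measure 114 mm over their backs; the gripper's body (76 mm by 85 mm) begins 54 mm behind the grasp point. The pads swing forward as they close: fully open they stand 13 mm farther back than shut.
Start: joints at [-1.296, 0.053, 1.613, -0, 1.476, -0.119], TCP at [0.24, -0.577, 0.231] pointing down, gripper open.
Joint ranges: [-3.01, 3.01], [-1.01, 2.22], [0.06, 2.58], [-1.02, 4.17], [0.09, 2.62], [-3.14, 3.14]. Speed limits (rad/s): [2.57, 2.57, 3.14, 3.14, 3.14, 3.14].

INTERFACE

Orientations are given as a unit quaternion [w, x, y, z].
In Python, from plant import sensors, cams, workorder, manip gives the robot as it stands.
- The arm moves only by the tool drive_tool, never from a script. Its argument "series" is a list of rows, each an object of numbers: "x", "y", "z": the shift along the tool's x, y, z in units of 25 mm (1.0 is 25 mm); "ax", "ay", "az": the turn, a rotation vector about the tool's x, y, z in units of 5 degrees (1.0 is 5 degrees). A call has 1 to 5 rows; each row is the pose to reach, as a shift and turn from the pose commanded when the call began, along the tool's axes at that moment; what a row does not reach only later rows make up. A row lasts 1/12 s, in which the tool goes at most 41.7 mm and 7.16 degrees, less where a joint would pass 70% of its speed; a pose out of reach is approached as far as the arm can. A call with a gripper value outside its range is refused whole. "hand" is the opening, from 0 (shut) to 1 (fully open), set as the call begins (left out, the last holds). The fingers move at their own pace and stop on an object; the grip force is fixed at half the most. Time passes only in rows, so rows that repeat a pose let the fingers close. It gives the time, the measured TCP pose, the force and the opening at its end, in the units of the state.
- sensors.state(): the state, without advancing time (a new reading comes with each control period).
- cams.grab_frame(name): name is "side" or "top" or "wrist"; returns a dict with "img" (400x640x3 uint8, blue, green, red), "camera_matrix" (3x3 intrinsics, pixels), "cam_to_world" (4x4, takes a point from camera to world coordinates). Camera axes: x right, y down, z forward; pixel columns grow to the right and rows downward; lengths in m; the calibration is good to about 2 mm. A picture is of the moment at which its call begins. There is no depth.
- workorder.job_done(): hands the job in, once; it reports no verdict.
The state is a dict: "time": time; "joint_pos": joint angles; "joint_vel": joint speeds; "joint_efforts": joint torques, N m; "tool_pos": TCP position; "tool_rot": TCP orientation; "contact_force": force on the tool from outside, world axes, zero at the start; "ft_torque": the same for the moment, N m; "gripper_width": opening from 0.0 (shut) to 1.0 (fully open).
Only numpy, scipy, OpenCV 4.12 (cv2) and the standard library are available. Lean on these libraries where they do the work, as an engineer would, in place of code of your own. Each camera call takes 0.05 s, during which the arm holds its last target.

TASK

Get the bench reel winder ready: slide its dust hood up the slope to its stop, put the loose knobbed crank (not the T-handled key) on the five-toothed drive stub so that the teeth mesh and it is pushed fully home, then wind it clockwise until the drive comes to its stop. Leave the crank on the stub, let go, and do not shift the T-key, the carton, the parts bin or the spool.

Things in the scene. Friction and masses are not known exactly. Their poses are not given: they have to be found in the camera images.
- winder: Fixed reel winder, a grey housing 150 mm wide with a flat face sloping 30 degrees, rising along its x axis, away from the robot. Origin: on the bench straight below the point where the stub's axis meets the face, which is 85 mm up. The face runs from 70 mm below that point to 175 mm above it, along the slope. A low reel behind it turns with the drive.
- drive_seat (a point): Centre of the top of the steel flange (68 mm across, 6 mm above the face) on which the crank seats. z: the stub's axis, square to the face, outward. x: along the middle of one tooth, turning with the drive. Above this point the stub stands 22 mm: five radial teeth 72 degrees apart, 9 mm wide (6.5 in the top 4 mm), tips at 24 mm radius, core of 13 mm radius.
- drive (a joint): Turn of the drive, rad, 0 to 1.6, growing clockwise as seen looking down on the sloping face; 1.6 is the firm stop. At 0 the x axis of drive_seat points straight up the slope. It stays where it is left; about 0.2 Nm turns it.
- hood (a joint): Travel of the dust hood, m: at 0 it covers the stub, centred on its axis; it slides straight up the slope to its stop at 0.085 and stays where it is left; 4 to 6 N moves it. It may start a little open. Hood: aluminium, 76 mm along the slope, 74 mm wide, flat top 38 mm above the face.
- hood_fin (a point): Middle of the top edge, 65 mm above the face, of the push fin on the middle of the hood: 44 mm wide across the slope, 6 mm thick along it, 27 mm tall. x: up the slope; z: square to the face, outward. The open hood still blocks the crank's arm from pointing up the slope: keep the arm 55 degrees or more from straight uphill while fitting and winding.
- crank: Loose dark steel crank, 0.4 kg, standing upright on its hub. Origin: centre of the hub's underside (socket mouth), which meets drive_seat when home. z: hub axis, up; x: along the arm. Hub 68 mm across, 34 tall; socket 24 deep with five slots 72 degrees apart, one right under the arm (+x). When meshed, play is about 7 degrees each way and 2 mm sideways.
- crank_grip (a point): Middle of the crank's grip block, on the hub axis 54 mm above its underside. The block is 50 mm along the crank's x, 30 mm along y, from 34 to 74 mm above the underside.
- crank_knob (a point): Centre of the top of the crank's black knob, 90 mm from the hub axis along x, 70 mm above the underside; the knob is 22 mm across. The arm under it is 16 mm wide, 23 to 34 mm above the underside, and ends 104 mm from the axis.
- tkey: Loose T-handled key of another machine, to be left alone: square 46 mm hub 50 mm tall, with a bar 22 mm square and 120 mm long (along its y) on top, 72 mm tall in all. Origin: centre of the underside. It and the crank may swap places.
- carton: Closed carton 130 x 120 mm, 110 mm tall, to be left alone. Origin: centre of the underside.
- partsbin: Open orange parts bin 130 x 150 mm, 90 mm tall, to be left alone. Origin: centre of the underside.
- spool: Empty spool 80 mm across, 52 mm tall, standing on the bench in front of the winder, to be left alone. Origin: centre of the underside.

How it is judged:
On the way, in this order (a step that is already met when the one before it is completed fails the run):
1. the hood is slid up to its stop (value of joint hood above 0.076 m), for 0.2 s.
2. the crank is meshed and fully home on the stub (distance between crank and drive_seat below 0.006 m and angle between the z axis of crank and the z axis of drive_seat, either way round below 0.09 rad), for 0.2 s.
3. the drive is wound clockwise to its stop (value of joint drive above 1.5 rad), for 0.2 s.
At the end, for the whole second after the job is handed in: The hood is open (travel over 76 mm), the crank is home on the stub (within 6 mm of its seat and 5 degrees of its axis), the drive is at its stop (over 1.5 rad), the crank is let go and still, and the T-key, carton, bin and spool are within 20 mm of where they started (all of step 2 and value of joint hood above 0.076 m and value of joint drive above 1.5 rad and linear speed of crank below 0.02 m/s and distance of each of tkey, carton, partsbin, spool from where it was at the start of the episode below 0.02 m); the robot touches nothing.
It fails at once if the T-key, carton, parts bin or spool is shifted by more than 20 mm (distance of any of tkey, carton, partsbin, spool from where it was at the start of the episode above 0.02 m).
It also fails if it takes over 51 s, if anything falls off the work surface, if the arm or the gripper's body presses on something with over 40 N, if the wrist force passes 120 N, or if a joint passes its speed limit or range.

## Working session

There is one attempt and no reset: what is moved stays moved. The work goes in short steps, Python scripts to look and compute and a tool call to move; the robot and the scene stay as the last step left them, time stands still between calls to the robot, and variables do not carry over. Pictures are saved under pics/ and viewed, and the job is handed in when it is done.

Besides the shell and the picture viewer there is one more tool, called after ">>>" by a JSON object that holds its "method" and its "body", one argument or row to a line. drive_tool: Moves the arm, as the interface text tells. Its arguments: {"type":"object","properties":{"series":{"type":"array","items":{"type":"object","properties":{"x":{"type":"number"},"y":{"type":"number"},"z":{"type":"number"},"ax":{"type":"number"},"ay":{"type":"number"},"az":{"type":"number"}}}},"hand":{"type":"number"}},"required":["series"]}

```bash
ls; mkdir -p pics
python3 - <<'E'
from plant import sensors,cams,manip
import cv2,numpy as np
print(sensors.state()); print(manip.pinch_z)
for n in("side","top","wrist"):
    f=cams.grab_frame(n); cv2.imwrite(f"pics/a_{n}.png",f["img"]); print(n,f["camera_matrix"],f["cam_to_world"])
    np.savez(f"pics/a_{n}.npz",**f)
E
```

```text
pics
{'time': 0.0, 'joint_pos': array([-1.29599537e+00,  5.33665116e-02,  1.61430699e+00,  4.74824930e-05,
        1.47602362e+00, -1.18994068e-01]), 'joint_vel': array([-0.00014608,  0.00023358,  0.0001307 ,  0.00021493, -0.0001536 ,
        0.00030981]), 'joint_efforts': array([ 1.62803288e-03, -3.93684518e+01, -3.70173132e+01, -7.60825259e-06,
        7.10872919e-03, -9.52325706e-06]), 'tool_pos': array([ 0.23965274, -0.57654127,  0.23004929]), 'tool_rot': array([-0.13758496, -0.69340291, -0.13907113,  0.6934854 ]), 'contact_force': array([-0.871665  , -0.45099678,  0.3754078 ]), 'ft_torque': array([ 0.01534603,  0.01174618, -0.00502699]), 'gripper_width': 0.99926397960291}
-0.0187
side [[448.16901826   0.         318.71965736]
 [  0.         448.16901826 204.75793538]
 [  0.           0.           1.        ]] [[-0.88721259 -0.35579326  0.293709    0.19085584]
 [-0.46117011  0.66561643 -0.58675114  0.69784109]
 [ 0.01326456 -0.65602281 -0.75462449  1.02690486]
 [ 0.          0.          0.          1.        ]]
top [[489.34965647   0.         319.39454957]
 [  0.         489.34965647 207.75747095]
 [  0.           0.           1.        ]] [[-0.01898188 -0.98945056  0.143622    0.36627194]
 [-0.99981863  0.01856258 -0.00425899 -0.00361078]
 [ 0.00154806 -0.1436768  -0.98962345  1.27613099]
 [ 0.          0.          0.          1.        ]]
wrist [[344.16134446   0.         322.70331863]
 [  0.         344.16134446 197.93098341]
 [  0.           0.           1.        ]] [[ 0.3844712  -0.87259809 -0.30125483  0.31686404]
 [-0.92313189 -0.36450472 -0.12232669 -0.54368453]
 [-0.00306677  0.32512903 -0.94566469  0.37292201]
 [ 0.          0.          0.          1.        ]]
```

View pics/a_side.png

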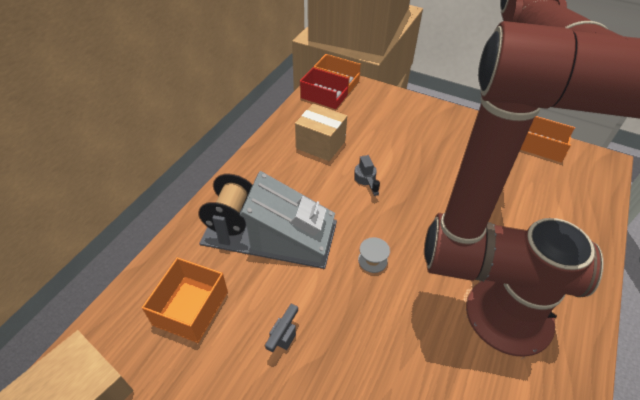

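View pics/a_top.png

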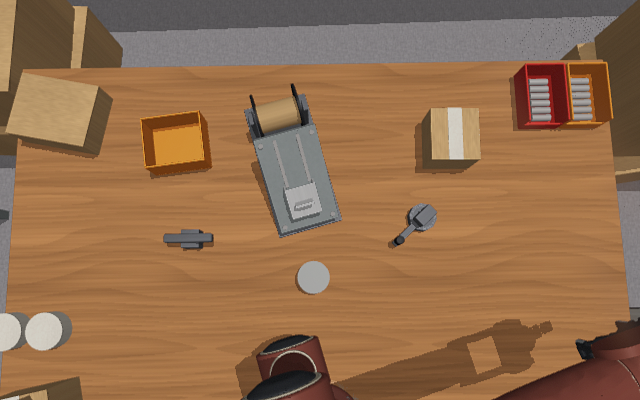

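View pics/a_wrist.png

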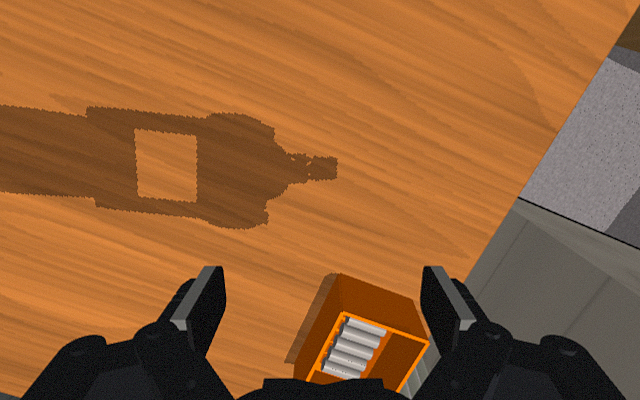

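The top view shows the winder with its low end near (310,227) and its hood at (302,200). The crank is at (423,215) with its knob at (400,240), the T-key at (188,238), the spool at (313,278), the carton at (455,135) and the bin at (175,142). I'll zoom in for measurements.

Run:
```python
import cv2
i=cv2.imread("pics/a_top.png")
cv2.imwrite("pics/z1.png",cv2.resize(i[85:245,235:355],None,fx=4.8,fy=3.75*1.0 if 0 else 3.7,interpolation=cv2.INTER_CUBIC))
cv2.imwrite("pics/z2.png",cv2.resize(i[190:260,370:460],None,fx=8,fy=8,interpolation=cv2.INTER_CUBIC))
s=cv2.imread("pics/a_side.png")
cv2.imwrite("pics/z3.png",cv2.resize(s[160:280,190:350],None,fx=5,fy=5,interpolation=cv2.INTER_CUBIC))
```

```text
(no output)
```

View pics/z1.png

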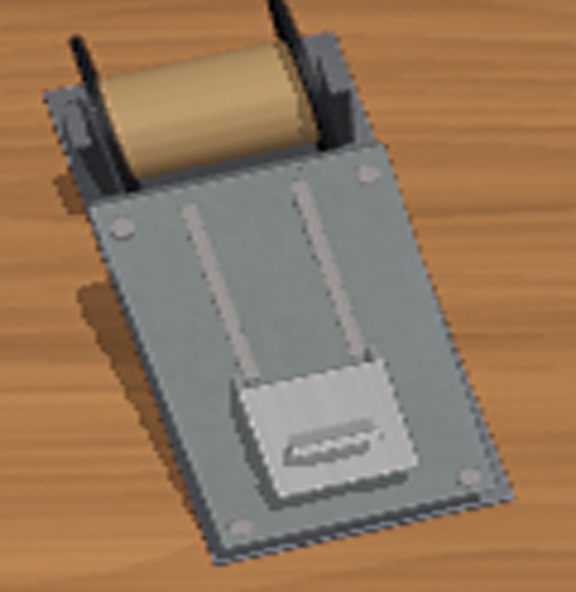

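View pics/z2.png

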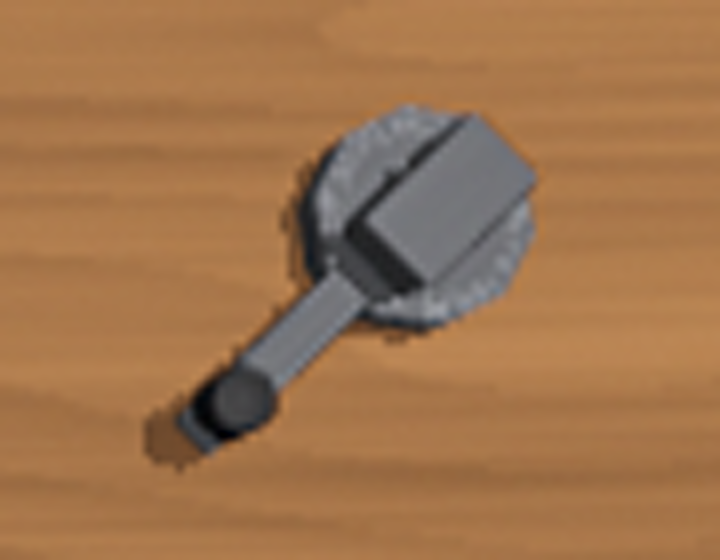

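View pics/z3.png

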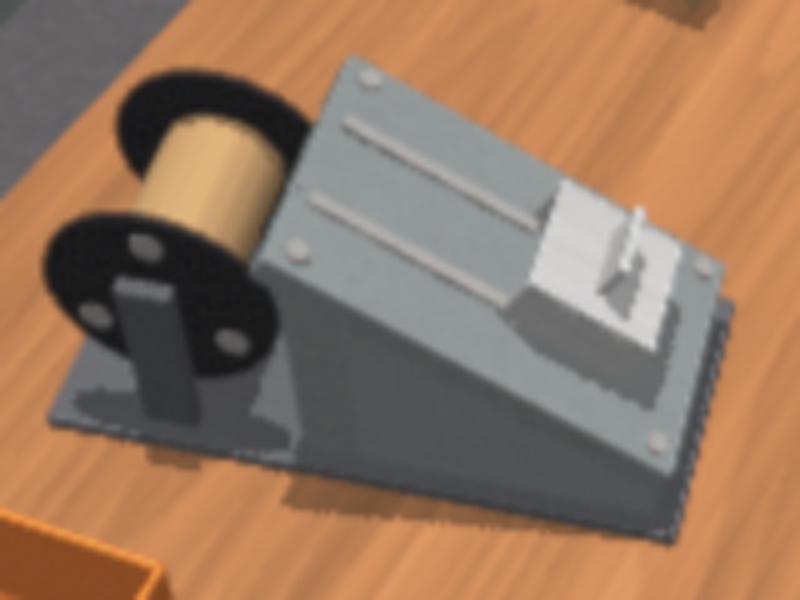

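```bash
cat > h.py <<'E'
import numpy as np,cv2
from scipy.optimize import least_squares
from scipy.spatial.transform import Rotation as R
def load(n): 
    d=np.load(n); return {k:d[k] for k in d.files}
def ray(f,p):
    K,T=f["camera_matrix"],f["cam_to_world"]
    d=T[:3,:3]@np.linalg.solve(K,[p[0],p[1],1.]); return T[:3,3],d/np.linalg.norm(d)
def onz(f,p,z):
    o,d=ray(f,p); return o+d*(z-o[2])/d[2]
def tri(f1,p1,f2,p2):
    o1,d1=ray(f1,p1);o2,d2=ray(f2,p2)
    s=np.linalg.lstsq(np.c_[d1,-d2],o2-o1,rcond=None)[0]
    a,b=o1+s[0]*d1,o2+s[1]*d2; return (a+b)/2,np.linalg.norm(a-b)
def proj(f,P):
    T=np.linalg.inv(f["cam_to_world"]);q=f["camera_matrix"]@(T[:3,:3]@np.asarray(P)+T[:3,3]);return q[:2]/q[2]
E
cat > m1.py <<'E'
from h import *
np.set_printoptions(precision=4,suppress=True)
t=load("pics/a_top.npz");s=load("pics/a_side.npz")
z1=lambda x,y:(235+x/4.8-.4,85+y/3.7-.4); z3=lambda x,y:(190+x/5-.4,160+y/5-.4); z2=lambda x,y:(370+x/8-.45,190+y/8-.45)
C=30*np.pi/180
pts={ "UL":((175,75),z1(90,207),z3(258,262)),"UR":((175,-75),z1(385,148),z3(350,58)),
 "LL":((-70,75),z1(212,553),z3(670,473)),"LR":((-70,-75),z1(492,493),z3(722,265))}
for k,(uv,a,b) in pts.items(): print(k,*tri(t,a,s,b),"expected z",.085+uv[0]*.5e-3)
def P(q,u,v,h=0):
    l=np.array([u*np.cos(C)-h*np.sin(C),v,.085+u*np.sin(C)+h*np.cos(C)])
    c,sn=np.cos(q[2]),np.sin(q[2]);return np.array([q[0]+c*l[0]-sn*l[1],q[1]+sn*l[0]+c*l[1],l[2]])
def res(q): return np.concatenate([np.r_[proj(t,P(q,uv[0]/1e3,uv[1]/1e3))-a,proj(s,P(q,uv[0]/1e3,uv[1]/1e3))-b] for uv,a,b in pts.values()])
r=least_squares(res,[.5,.05,.2]);print("winder",r.x,"yawdeg",np.degrees(r.x[2]));print(r.fun.reshape(-1,4))
# hood top corners: z1
g=z1(448,203)
print("grip z74",onz(t,z2(448,203),.074),"knob z70",onz(t,z2(242,398),.070))
# hood top in top view
for p in [(240,388),(380,360),(417,466),(280,497)]:
    o,d=ray(t,z1(*p)); n=np.array([-np.sin(C)*np.cos(r.x[2]),-np.sin(C)*np.sin(r.x[2]),np.cos(C)]);p0=P(r.x,0,0,.038)
    X=o+d*(n@(p0-o))/(n@d); up=P(r.x,1,0)-P(r.x,0,0); print("hood corner u",(X-p0)@up,"v",(X-p0)@(P(r.x,0,1)-P(r.x,0,0)))
E
python3 m1.py
```

```text
UL [0.6871 0.1422 0.1672] 0.003346185276549179 expected z 0.17250000000000001
UR [ 0.7235 -0.0017  0.1675] 0.0021358569363706683 expected z 0.17250000000000001
LL [0.4774 0.0932 0.0621] 0.0018102576192443277 expected z 0.05
LR [ 0.5174 -0.0528  0.0542] 0.0005357942409070202 expected z 0.05
winder [0.5571 0.0334 0.2535] yawdeg 14.522726250439554
[[-0.8037  0.9101 -0.618  -0.7889]
 [-0.0789  0.1225 -0.3771 -1.2204]
 [ 1.4329 -0.1298 -0.7837  1.5602]
 [ 0.5191  0.1479  0.3203  0.6133]]
grip z74 [ 0.5179 -0.2714  0.074 ] knob z70 [ 0.4589 -0.2057  0.07  ]
hood corner u 0.053658880183026905 v 0.03316135880541447
hood corner u 0.05264827407978406 v -0.037685741515841184
hood corner u -0.02295204966163008 v -0.03843022624994362
hood corner u -0.024169444787821195 v 0.03324797420365849
```

```bash
cat >> h.py <<'E'
np.set_printoptions(precision=4,suppress=True)
C=np.pi/6
W=np.array([.5571,.0334-.002,.2535]) # winder x,y,yaw
def frame(W=W):
    c,s=np.cos(W[2]),np.sin(W[2])
    u=np.array([c*np.cos(C),s*np.cos(C),np.sin(C)]);v=np.array([-s,c,0]);return u,v,np.cross(u,v)
def F(u_,v_,h_,W=W):
    u,v,n=frame(W);return np.array([W[0],W[1],.085])+u*u_+v*v_+n*h_
def st():
    from plant import sensors
    s=sensors.state();w=s["tool_rot"];return s,np.array(s["tool_pos"]),R.from_quat([w[1],w[2],w[3],w[0]])
def goal(p,Rm):
    s,p0,R0=st()
    d=R0.inv().apply(np.asarray(p)-p0)/.025; a=(R0.inv()*R.from_matrix(Rm)).as_rotvec()*180/np.pi/5
    print("t %.2f"%s["time"],"shift",np.round(d,2),"turn",np.round(a,2),"rows>=",max(np.linalg.norm(d)*25/41.7,np.linalg.norm(a)*5/7.16),"F",s["contact_force"],"w",round(s["gripper_width"],3))
def Rxy(x,y):
    x=np.array(x,float)/np.linalg.norm(x);y=np.array(y,float);y-=x*(x@y);y/=np.linalg.norm(y);return np.c_[x,y,np.cross(x,y)]
E
python3 - <<'E'
from h import *
s,p,r=st();print(r.as_matrix())
u,v,n=frame()
for sg in(1,-1): goal(F(-.02,0,.09),Rxy(-n,sg*v))
E
```

```text
[[-0.0004  0.3837 -0.9235]
 [ 0.0015 -0.9235 -0.3837]
 [-1.     -0.0016 -0.0002]]
t 0.15 shift [  3.13 -17.93 -18.59] turn [-33.27  -0.65   8.91] rows>= 24.05861680595505 F [ 0.8647 -0.1364  0.0266] w 1.001
t 0.15 shift [  3.13 -17.93 -18.59] turn [1.57 5.99 0.44] rows>= 15.59844517414362 F [ 0.8647 -0.1364  0.0266] w 1.001
```

>>> {"method": "drive_tool", "body": {
  "series": [
    {"x":3.1,"y":-17.9,"z":-18.6,"ax":1.6,"ay":6,"az":0.4},
    {"x":3.1,"y":-17.9,"z":-18.6,"ax":1.6,"ay":6,"az":0.4},
    {"x":3.1,"y":-17.9,"z":-18.6,"ax":1.6,"ay":6,"az":0.4},
    {"x":3.1,"y":-17.9,"z":-18.6,"ax":1.6,"ay":6,"az":0.4},
    {"x":3.1,"y":-17.9,"z":-18.6,"ax":1.6,"ay":6,"az":0.4}
  ],
  "hand": 0
}}

```text
time: 0.57
tool_pos: [0.3216, -0.386, 0.2046]
tool_rot: [0.059, 0.86, 0.108, -0.494]
contact_force: [0.1, -0.3, -0.2]
gripper_width: 0.296
```

Run:
```python
from h import *
u,v,n=frame()
goal(F(-.03,0,.12),Rxy(-n,-v)); print(st()[1])
```

```text
t 0.57 shift [  6.06 -13.85  -7.79] turn [-0.09 -0.05  0.02] rows>= 10.196636423558804 F [ 0.1098 -0.3271 -0.2175] w 0.296
[ 0.3216 -0.386   0.2046]
```

>>> {"method": "drive_tool", "body": {
  "series": [
    {"x":6.1,"y":-13.8,"z":-7.8},
    {"x":6.1,"y":-13.8,"z":-7.8},
    {"x":6.1,"y":-13.8,"z":-7.8},
    {"x":6.1,"y":-13.8,"z":-7.8},
    {"x":6.1,"y":-13.8,"z":-7.8}
  ]
}}

```text
schema error: expected keys x, y, z, ax, ay, az
```

Run:
```python
from h import *
u,v,n=frame()
goal(F(-.03,0,.12),Rxy(-n,-v))
```

```text
t 0.57 shift [  6.06 -13.85  -7.79] turn [-0.09 -0.05  0.02] rows>= 10.196636423558804 F [ 0.1098 -0.3271 -0.2175] w 0.296
```

>>> {"method": "drive_tool", "body": {
  "series": [
    {"x":6.1,"y":-13.8,"z":-7.8,"ax":0,"ay":0,"az":0},
    {"x":6.1,"y":-13.8,"z":-7.8,"ax":0,"ay":0,"az":0},
    {"x":6.1,"y":-13.8,"z":-7.8,"ax":0,"ay":0,"az":0},
    {"x":6.1,"y":-13.8,"z":-7.8,"ax":0,"ay":0,"az":0},
    {"x":6.1,"y":-13.8,"z":-7.8,"ax":0,"ay":0,"az":0}
  ]
}}

```text
time: 0.98
tool_pos: [0.3967, -0.192, 0.1895]
tool_rot: [0.061, 0.859, 0.109, -0.496]
contact_force: [0.7, 0.3, -0.2]
gripper_width: -0.001
```

Run:
```python
from h import *
u,v,n=frame()
goal(F(-.03,0,.12),Rxy(-n,-v))
```

```text
t 0.98 shift [ 3.05 -7.06 -4.  ] turn [-0.05 -0.01  0.  ] rows>= 5.194135981027669 F [ 0.7155  0.2512 -0.1851] w -0.001
```

>>> {"method": "drive_tool", "body": {
  "series": [
    {"x":3,"y":-7,"z":-4,"ax":0,"ay":0,"az":0},
    {"x":3,"y":-7,"z":-4,"ax":0,"ay":0,"az":0},
    {"x":3,"y":-7,"z":-4,"ax":0,"ay":0,"az":0},
    {"x":3,"y":-7,"z":-4,"ax":0,"ay":0,"az":0},
    {"x":3,"y":-7,"z":-4,"ax":0,"ay":0,"az":0}
  ]
}}

```text
time: 1.4
tool_pos: [0.4711, 0.0026, 0.1762]
tool_rot: [0.062, 0.86, 0.109, -0.495]
contact_force: [1.4, -0.4, 0.9]
gripper_width: -0.001
```

Run:
```python
from h import *
from plant import cams
u,v,n=frame()
goal(F(-.01,0,.047),Rxy(-n,-v))
f=cams.grab_frame("wrist");np.savez("pics/b.npz",**f);i=f["img"].copy()
cv2.imwrite("pics/b.png",i)
# predicted points
for P,c in [(F(.018,0,.065),(0,0,255)),(F(0,.075,0),(0,255,0)),(F(0,-.075,0),(0,255,0)),(F(.175,.075,0),(255,0,0)),(F(.175,-.075,0),(255,0,0))]:
    print(proj(f,P))
```

```text
t 1.40 shift [ 3.09 -0.25 -0.9 ] turn [-0.03 -0.03  0.  ] rows>= 1.9365289073407896 F [ 1.4057 -0.3744  0.9368] w -0.001
[314.0389 139.5572]
[220.6042 149.278 ]
[412.302  148.8881]
[ 192.826  -131.3407]
[ 435.466  -132.2848]
```

View pics/b.png

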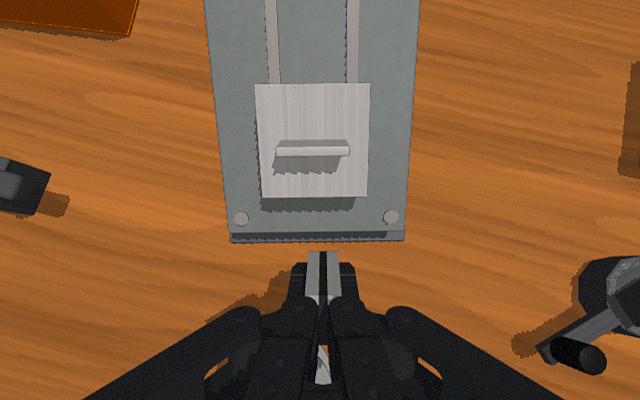

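The wrist view shows the hood from (255,84) to (370,197), the fin top edge at about (313,151), the face's side edges running (205,0)→(231,233) and (420,0)→(404,231), and its lower edge at row ~232. I'll check these against the model.

Run:
```python
from h import *
f=load("pics/b.npz")
u,v,n=frame()
def onface(p,h):
    o,d=ray(f,p);p0=F(0,0,h);X=o+d*(n@(p0-o))/(n@d);return (X-p0)@u,(X-p0)@v
for nm,p,h in[("finTop",(313,151),.065),("finL",(276,151),.065),("finR",(350,151),.065),("hood",(255,84),.038),("hood",(370,84),.038),("hood",(367,197),.038),("hood",(262,198),.038),("LL",(231,233),0),("LR",(404,231),0),("edgeL",(205,0),0),("edgeR",(420,0),0),("edgeL",(213,75),0),("edgeR",(415,75),0)]:print(nm,np.round(onface(p,h),4))
i=f["img"];cv2.imwrite("pics/b2.png",cv2.resize(i[130:250,220:420],None,fx=4,fy=4,interpolation=cv2.INTER_CUBIC))
```

```text
finTop [0.0112 0.0007]
finL [0.0113 0.0226]
finR [ 0.0112 -0.0213]
hood [0.0488 0.0377]
hood [ 0.0486 -0.035 ]
hood [-0.0268 -0.0361]
hood [-0.0274  0.0378]
LL [-0.0718  0.0732]
LR [-0.0701 -0.0737]
edgeL [0.1032 0.0756]
edgeR [ 0.1028 -0.0719]
edgeL [0.0548 0.0752]
edgeR [ 0.0544 -0.0725]
```

View pics/b2.png

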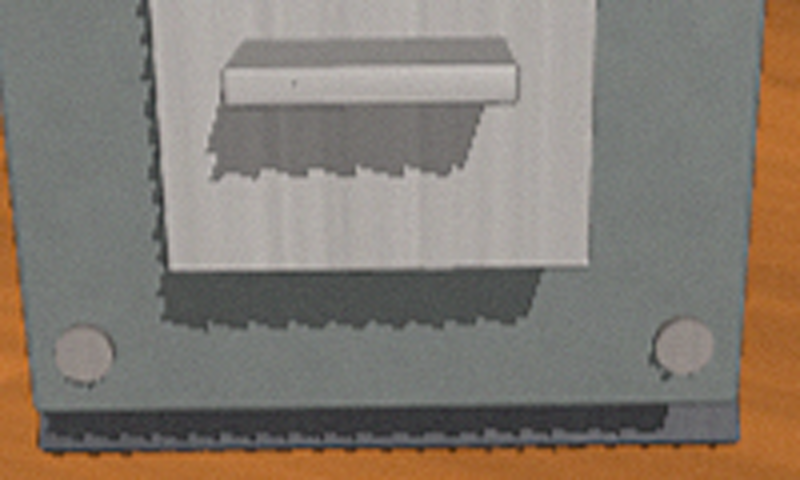

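```bash
sed -i 's/^W=np.array.*/W=np.array([.5571,.0324,.2600])/' h.py
python3 - <<'E'
from h import *
u,v,n=frame()
goal(F(-.013,0,.047),Rxy(-n,-v))
E
```

```text
t 1.45 shift [ 3.02  0.13 -0.7 ] turn [ 0.02 -0.03  0.11] rows>= 1.8583047901017173 F [-1.1796  2.4133 -0.3211] w 0.002
```

>>> {"method": "drive_tool", "body": {
  "series": [
    {"x":1.5,"y":0.1,"z":-0.6,"ax":0,"ay":0,"az":0.1},
    {"x":3,"y":0.1,"z":-0.7,"ax":0,"ay":0,"az":0.1},
    {"x":3,"y":0.1,"z":-0.7,"ax":0,"ay":0,"az":0.1},
    {"x":3,"y":0.1,"z":-1.1,"ax":0,"ay":0,"az":0.1},
    {"x":3,"y":0.1,"z":-1.5,"ax":0,"ay":0,"az":0.1}
  ]
}}

```text
time: 1.87
tool_pos: [0.5388, 0.0157, 0.1293]
tool_rot: [0.064, 0.859, 0.106, -0.497]
contact_force: [-1.7, -1.2, -4.0]
gripper_width: 0.0
```

>>> {"method": "drive_tool", "body": {
  "series": [
    {"x":0,"y":0,"z":-0.4,"ax":0,"ay":0,"az":0},
    {"x":0,"y":0,"z":-0.8,"ax":0,"ay":0,"az":0},
    {"x":0,"y":0,"z":-1.2,"ax":0,"ay":0,"az":0},
    {"x":0,"y":0,"z":-1.6,"ax":0,"ay":0,"az":0},
    {"x":0,"y":0,"z":-1.9,"ax":0,"ay":0,"az":0}
  ]
}}

```text
time: 2.28
tool_pos: [0.5805, 0.026, 0.1556]
tool_rot: [0.064, 0.86, 0.105, -0.495]
contact_force: [-5.4, -0.1, 0.4]
gripper_width: -0.002
```

Run:
```python
from h import *
u,v,n=frame()
goal(F(.071,0,.047),Rxy(-n,-v)); s,p,r=st(); d=p-F(0,0,0);print(d@u,d@v,d@n)
```

```text
t 2.28 shift [ 0.14 -0.5  -0.7 ] turn [-0.1  -0.03 -0.13] rows>= 0.5203122208127893 F [-5.4046 -0.1418  0.406 ] w -0.002
0.05346493173956948 -0.012243499385705021 0.05065769924400406
```

Run:
```python
from h import *
from plant import cams
u,v,n=frame()
for k in range(2):
    s,p,r=st(); d=p-F(0,0,0);print(s["time"],d@u,d@v,d@n,s["contact_force"])
    f=cams.grab_frame("wrist")
np.savez("pics/c.npz",**f);cv2.imwrite("pics/c.png",f["img"])
goal(F(.071,0,.047),Rxy(-n,-v))
```

```text
2.2833 0.05346493173956948 -0.012243499385705021 0.05065769924400406 [-5.4046 -0.1418  0.406 ]
2.3333 0.055115164998478045 -0.012638269200460274 0.05109211448094266 [-2.2583  0.5897 -1.6317]
t 2.38 shift [ 0.16 -0.52 -0.64] turn [-0.09 -0.07 -0.15] rows>= 0.5021795262179837 F [-0.2459 -0.7439 -0.5519] w -0.001
```

View pics/c.png

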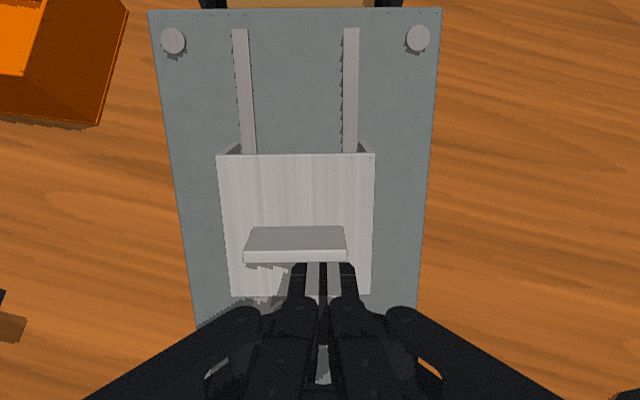

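The finger is 12 mm right of the fin's middle, because I computed the last move from a lagging reading. The contact is still square, with the hood's lower edge at row ~297, so I'll carry on pushing.

>>> {"method": "drive_tool", "body": {
  "series": [
    {"x":0,"y":0,"z":-0.3,"ax":0,"ay":0,"az":0},
    {"x":0,"y":0,"z":-0.5,"ax":0,"ay":0,"az":0},
    {"x":0,"y":0,"z":-0.6,"ax":0,"ay":0,"az":0},
    {"x":0,"y":0,"z":-0.65,"ax":0,"ay":0,"az":0},
    {"x":0,"y":0,"z":-0.7,"ax":0,"ay":0,"az":0}
  ]
}}

```text
time: 2.8
tool_pos: [0.594, 0.0295, 0.1626]
tool_rot: [0.064, 0.86, 0.105, -0.496]
contact_force: [-5.5, -1.2, 0.5]
gripper_width: -0.002
```

Run:
```python
from h import *
from plant import cams
u,v,n=frame()
f=cams.grab_frame("side");np.savez("pics/d.npz",**f);cv2.imwrite("pics/d.png",cv2.resize(f["img"][150:290,180:360],None,fx=4,fy=4))
s,p,r=st(); d=p-F(0,0,0);print(s["time"],d@u,d@v,d@n,s["contact_force"])
```

```text
2.85 0.06920397334902972 -0.012323607568561854 0.04971180172662748 [-3.6271 -0.3964  0.4469]
```

View pics/d.png

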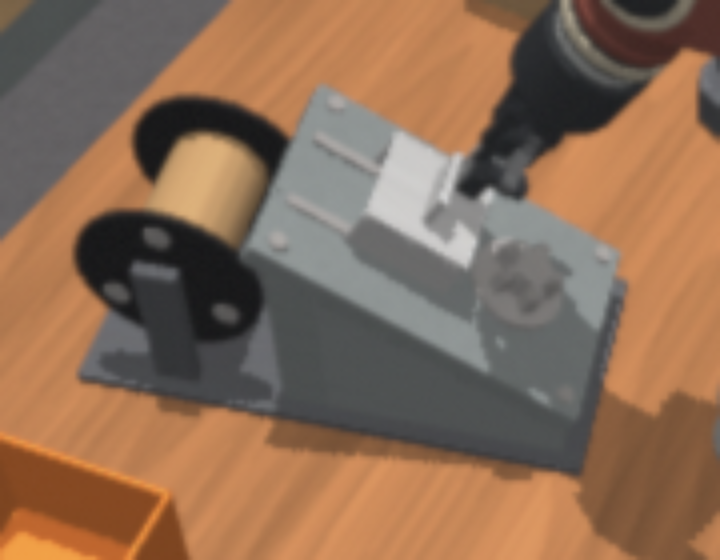

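The stub is now uncovered, and the hood isn't at its stop yet because the force is only about 4 N. I'll push on.

>>> {"method": "drive_tool", "body": {
  "series": [
    {"x":0,"y":0,"z":-0.2,"ax":0,"ay":0,"az":0},
    {"x":0,"y":0,"z":-0.35,"ax":0,"ay":0,"az":0},
    {"x":0,"y":0,"z":-0.45,"ax":0,"ay":0,"az":0},
    {"x":0,"y":0,"z":-0.5,"ax":0,"ay":0,"az":0}
  ]
}}

```text
time: 3.18
tool_pos: [0.5961, 0.0315, 0.16]
tool_rot: [0.065, 0.853, 0.107, -0.506]
contact_force: [-34.5, -10.8, -0.6]
gripper_width: -0.001
```

Run:
```python
from h import *
from plant import cams
u,v,n=frame()
f=cams.grab_frame("wrist");np.savez("pics/e.npz",**f);cv2.imwrite("pics/e.png",f["img"])
s,p,r=st(); d=p-F(0,0,0);print(s["time"],d@u,d@v,d@n,s["contact_force"])
```

```text
3.2333 0.06998946434032317 -0.010825844177964764 0.046177476967167314 [-34.5005 -10.2952   2.8527]
```

View pics/e.png

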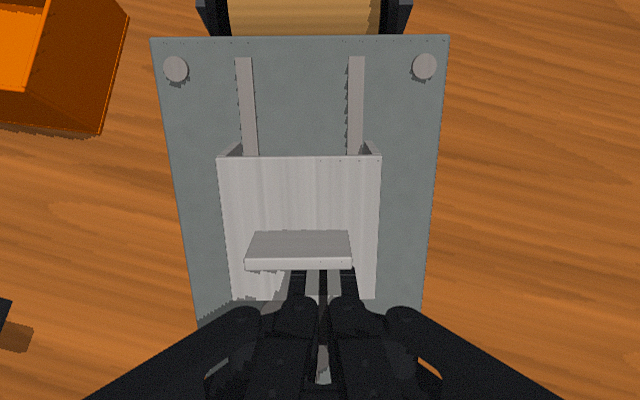

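The force of 36 N says the hood is at its stop. Backing off and lifting.

>>> {"method": "drive_tool", "body": {
  "series": [
    {"x":0,"y":0,"z":0.8,"ax":0,"ay":0,"az":0},
    {"x":-1.5,"y":-0.3,"z":1.8,"ax":0,"ay":0,"az":0},
    {"x":-3,"y":-0.5,"z":3.2,"ax":0,"ay":0,"az":0},
    {"x":-3,"y":-0.5,"z":4.4,"ax":0,"ay":0,"az":0},
    {"x":-3,"y":-0.5,"z":4.4,"ax":0,"ay":0,"az":0}
  ],
  "hand": 1
}}

```text
time: 3.65
tool_pos: [0.4675, 0.0122, 0.1753]
tool_rot: [0.064, 0.86, 0.105, -0.496]
contact_force: [-0.9, -0.2, -2.5]
gripper_width: 0.704
```

Run:
```python
from h import *
from plant import cams
u,v,n=frame()
f=cams.grab_frame("wrist");f=cams.grab_frame("wrist");np.savez("pics/f.npz",**f);cv2.imwrite("pics/f.png",f["img"])
s,p,r=st(); d=p-F(0,0,0);print(s["time"],d@u,d@v,d@n,s["contact_force"])
c=proj(f,F(0,0,.006)).astype(int);print(proj(f,F(0,0,.006)),proj(f,F(0,0,.028)))
x,y=c;cv2.imwrite("pics/f2.png",cv2.resize(f["img"][y-60:y+60,x-80:x+80],None,fx=5,fy=5,interpolation=cv2.INTER_CUBIC));print(x-80,y-60)
```

```text
3.75 -0.02846704711993764 0.0017217898468020543 0.12511850913255973 [-0.3713 -0.2258  1.9848]
[325.2996 152.7153] [325.8805 158.857 ]
245 92
```

View pics/f.png

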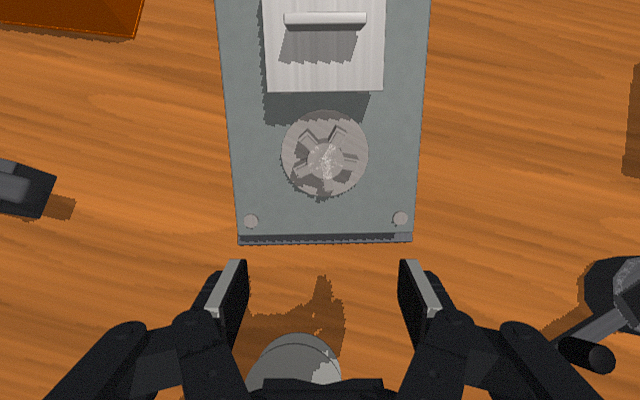

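View pics/f2.png

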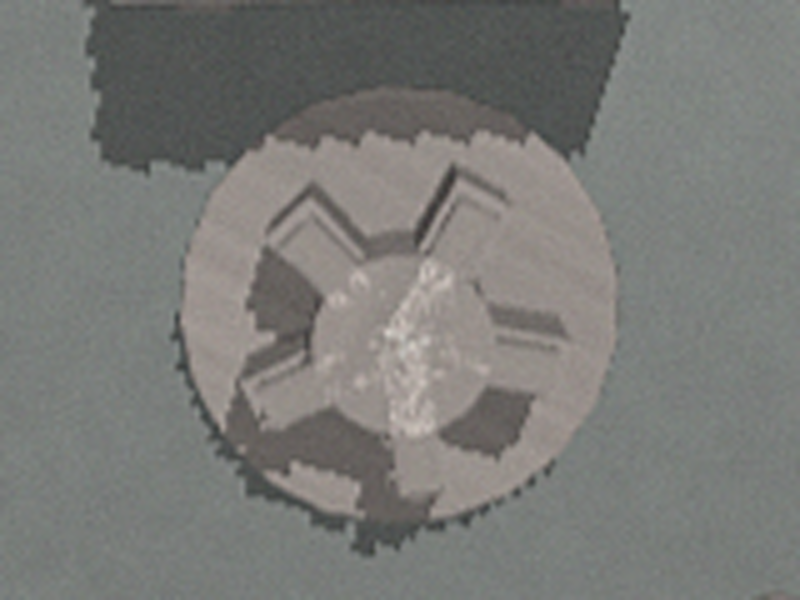

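The wrist view shows the flange centred at (325,153), within 1 px of my prediction. The teeth are at roughly 29° clockwise from uphill, so the drive isn't at zero. I'll measure that angle properly, along with the spool and the crank.

Run:
```python
from h import *
f=load("pics/f.npz");t=load("pics/a_top.npz");u,v,n=frame()
def onface(p,h):
    o,d=ray(f,p);p0=F(0,0,h);X=o+d*(n@(p0-o))/(n@d);return np.array([(X-p0)@u,(X-p0)@v])
fp=lambda x,y:(245+x/5-.4,92+y/5-.4)
# tooth pairs of corners at top (h=.028) of narrow tops, outer tip edges
T={"UL":[(272,242),(318,198)],"UR":[(455,196),(502,208)],"R":[(560,349),(560,390)],"LL":[(245,385),(270,430)]}
for k,ps in T.items():
    a=[onface(fp(*p),.028) for p in ps];m=sum(a)/2
    print(k,"radius",np.hypot(*m),"cw deg",np.degrees(np.arctan2(-m[1],m[0]))%360)
print("hub core ctr",onface(fp(402,343),.028), "flange ctr",onface(fp(399,305.5),.006))
print("hood fin", onface((325,17),.065), "hood low edge",onface((325,92),.038)[0]+.038)
print("spool",onz(t,(313,278),.052),"stub",F(0,0,.006))
z2=lambda x,y:(370+x/8-.45,190+y/8-.45)
g,k=onz(t,z2(448,203),.074),onz(t,z2(242,398),.070);print(g,k,np.degrees(np.arctan2(*(k-g)[1::-1])))
```

```text
UL radius 0.022549891194856876 cw deg 317.19744822204785
UR radius 0.02128177915119974 cw deg 28.302557226547567
R radius 0.02246254806383326 cw deg 103.11836303283845
LL radius 0.023691085041914306 cw deg 244.66883391251577
hub core ctr [-0.001   0.0006] flange ctr [0.     0.0007]
hood fin [0.0842 0.0006] hood low edge 0.08355012018339303
spool [0.3685 0.0103 0.052 ] stub [0.5542 0.0316 0.0902]
[ 0.5179 -0.2714  0.074 ] [ 0.4589 -0.2057  0.07  ] 131.8777354161286
```

Four teeth agree on a drive angle of 29.3° (0.51 rad), the hood is at about 84 mm, and the stub centre is within 1 mm of the model. The chosen arm position is the tooth at 173° clockwise, which ends at about 236° after winding. Now to the crank.

Run:
```python
from h import *
a=np.radians(131.9-270)
goal([.518,-.271,.15],Rxy([0,0,-1],[np.cos(a),np.sin(a),0]))
```

```text
t 3.75 shift [ 0.58 11.4   1.47] turn [12.15 -5.49  3.22] rows>= 9.57650632162697 F [-0.3713 -0.2258  1.9848] w 0.876
```

>>> {"method": "drive_tool", "body": {
  "series": [
    {"x":0.6,"y":11.4,"z":1.5,"ax":12.2,"ay":-5.5,"az":3.2},
    {"x":0.6,"y":11.4,"z":1.5,"ax":12.2,"ay":-5.5,"az":3.2},
    {"x":0.6,"y":11.4,"z":1.5,"ax":12.2,"ay":-5.5,"az":3.2},
    {"x":0.6,"y":11.4,"z":1.5,"ax":12.2,"ay":-5.5,"az":3.2},
    {"x":0.6,"y":11.4,"z":1.5,"ax":12.2,"ay":-5.5,"az":3.2}
  ]
}}

```text
time: 4.17
tool_pos: [0.5083, -0.1955, 0.1574]
tool_rot: [-0.127, 0.782, -0.106, -0.601]
contact_force: [2.0, 0.9, 1.0]
gripper_width: 1.0
```

Run:
```python
from h import *
from plant import cams
cams.grab_frame("top")
a=np.radians(131.9-270)
goal([.518,-.271,.15],Rxy([0,0,-1],[np.cos(a),np.sin(a),0]))
```

```text
t 4.22 shift [ 0.34  2.53 -1.16] turn [ 5.67 -2.56  1.47] rows>= 4.467304808782729 F [-0.6733 -3.2107  0.8703] w 0.998
```

>>> {"method": "drive_tool", "body": {
  "series": [
    {"x":0.3,"y":2.5,"z":-1.2,"ax":5.7,"ay":-2.6,"az":1.5},
    {"x":0.3,"y":2.5,"z":-1.2,"ax":5.7,"ay":-2.6,"az":1.5},
    {"x":0.3,"y":2.5,"z":-1.2,"ax":5.7,"ay":-2.6,"az":1.5},
    {"x":0.3,"y":2.5,"z":-1.2,"ax":5.7,"ay":-2.6,"az":1.5},
    {"x":0.3,"y":2.5,"z":-1.2,"ax":5.7,"ay":-2.6,"az":1.5}
  ]
}}

```text
time: 4.63
tool_pos: [0.5187, -0.2632, 0.1521]
tool_rot: [0.287, -0.646, 0.286, 0.647]
contact_force: [0.9, 0.5, 0.2]
gripper_width: 1.0
```

Run:
```python
from h import *
from plant import cams
f=cams.grab_frame("wrist");f=cams.grab_frame("wrist");np.savez("pics/g.npz",**f);cv2.imwrite("pics/g.png",f["img"])
a=np.radians(131.9-270)
goal([.518,-.271,.15],Rxy([0,0,-1],[np.cos(a),np.sin(a),0]))
print(proj(f,[.518,-.271,.074]),proj(f,[.459,-.206,.07]))
```

```text
t 4.73 shift [ 0.08  0.24 -0.24] turn [0.14 0.01 0.02] rows>= 0.20655530649425075 F [ 0.8954 -0.3757 -0.7409] w 0.999
[332.3654 199.7313] [330.9561 304.8583]
```

View pics/g.png

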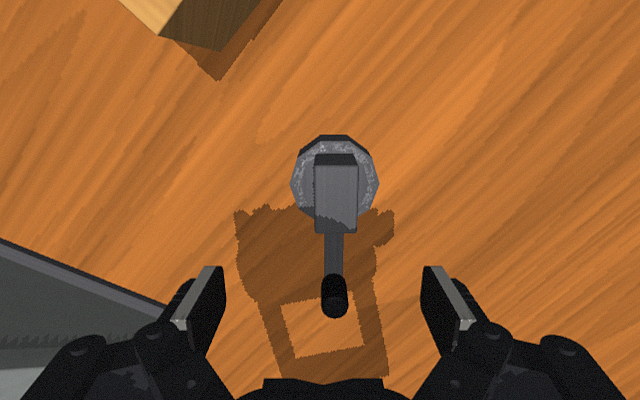

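The crank's grip top spans (315,165)–(358,233), centred at (336.5,199), and the knob top is at (334.5,306). That's about 3 mm from the top-view estimate.

Run:
```python
from h import *
f=load("pics/g.npz")
i=f["img"][130:330,270:400];cv2.imwrite("pics/g2.png",cv2.resize(i,None,fx=3,fy=3,interpolation=cv2.INTER_CUBIC))
g,k=onz(f,(336.5,199),.074),onz(f,(334.5,306),.070);print(g,k,np.linalg.norm(g-k),np.degrees(np.arctan2(*(k-g)[1::-1])))
a=np.radians(131.9-270)
print([onz(f,p,.074) for p in[(315,165),(358,165),(358,233)]])
s,p,r=st();print(p)
```

```text
[ 0.5163 -0.2733  0.074 ] [ 0.4563 -0.2071  0.07  ] 0.08945014516507661 132.20147654335065
[array([ 0.5429, -0.281 ,  0.074 ]), array([ 0.522 , -0.3001,  0.074 ]), array([ 0.4878, -0.265 ,  0.074 ])]
[ 0.5184 -0.2626  0.152 ]
```

View pics/g2.png

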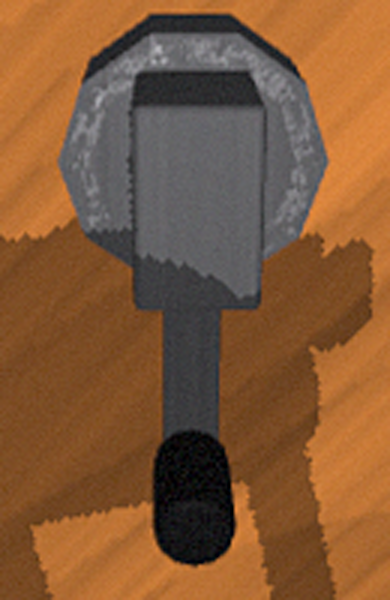

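Run:
```python
from h import *
a=np.radians(132.1-270)
goal([.5167,-.273,.039],Rxy([0,0,-1],[np.cos(a),np.sin(a),0]))
```

```text
t 4.73 shift [ 4.52  0.34 -0.26] turn [0.1  0.01 0.02] rows>= 2.7207732034362753 F [ 0.8954 -0.3757 -0.7409] w 0.999
```

>>> {"method": "drive_tool", "body": {
  "series": [
    {"x":1,"y":0.35,"z":-0.25,"ax":0.1,"ay":0,"az":0},
    {"x":2.2,"y":0.35,"z":-0.25,"ax":0.1,"ay":0,"az":0},
    {"x":3.4,"y":0.35,"z":-0.25,"ax":0.1,"ay":0,"az":0},
    {"x":4.5,"y":0.35,"z":-0.25,"ax":0.1,"ay":0,"az":0},
    {"x":4.5,"y":0.35,"z":-0.25,"ax":0.1,"ay":0,"az":0}
  ]
}}

```text
time: 5.15
tool_pos: [0.5099, -0.2692, 0.0329]
tool_rot: [0.288, -0.642, 0.285, 0.65]
contact_force: [-1.8, 1.2, -0.7]
gripper_width: 0.997
```

Run:
```python
from h import *
a=np.radians(132.1-270)
goal([.5167,-.273,.039],Rxy([0,0,-1],[np.cos(a),np.sin(a),0]))
```

```text
t 5.15 shift [-0.25 -0.1  -0.29] turn [ 0.01  0.14 -0.01] rows>= 0.2372805105651161 F [-1.8006  1.2284 -0.7077] w 0.997
```

>>> {"method": "drive_tool", "body": {
  "series": [
    {"x":-0.25,"y":-0.1,"z":-0.3,"ax":0,"ay":0.1,"az":0},
    {"x":-0.25,"y":-0.1,"z":-0.3,"ax":0,"ay":0.1,"az":0},
    {"x":-0.25,"y":-0.1,"z":-0.3,"ax":0,"ay":0.1,"az":0}
  ]
}}

```text
time: 5.4
tool_pos: [0.5228, -0.2774, 0.0497]
tool_rot: [-0.286, 0.651, -0.288, -0.642]
contact_force: [0.8, -0.2, 1.3]
gripper_width: 0.997
```

Run:
```python
from h import *
a=np.radians(132.1-270)
goal([.5167,-.273,.039],Rxy([0,0,-1],[np.cos(a),np.sin(a),0]));print(st()[1])
```

```text
t 5.40 shift [0.42 0.06 0.3 ] turn [-0.   -0.15  0.03] rows>= 0.3144205499128561 F [ 0.7685 -0.2351  1.2919] w 0.997
[ 0.5228 -0.2774  0.0497]
```

>>> {"method": "drive_tool", "body": {
  "series": [
    {"x":0,"y":0,"z":0,"ax":0,"ay":0,"az":0},
    {"x":0,"y":0,"z":0,"ax":0,"ay":0,"az":0},
    {"x":0,"y":0,"z":0,"ax":0,"ay":0,"az":0}
  ]
}}

```text
time: 5.65
tool_pos: [0.5205, -0.276, 0.0471]
tool_rot: [-0.287, 0.649, -0.288, -0.643]
contact_force: [0.7, -0.5, 0.3]
gripper_width: 0.999
```

Run:
```python
from h import *
a=np.radians(132.1-270)
goal([.5167,-.273,.039],Rxy([0,0,-1],[np.cos(a),np.sin(a),0]));print(st()[1])
from plant import cams
cams.grab_frame("top");goal([.5167,-.273,.039],Rxy([0,0,-1],[np.cos(a),np.sin(a),0]))
```

```text
t 5.65 shift [0.32 0.03 0.19] turn [-0.01 -0.09  0.01] rows>= 0.22566376009932623 F [ 0.6812 -0.5166  0.339 ] w 0.999
[ 0.5205 -0.276   0.0471]
t 5.70 shift [0.31 0.03 0.18] turn [-0.01 -0.09  0.01] rows>= 0.21340038536691727 F [ 0.1976  0.1587 -0.4671] w 1.001
```

>>> {"method": "drive_tool", "body": {
  "series": [
    {"x":0.15,"y":0,"z":0.1,"ax":0,"ay":-0.1,"az":0},
    {"x":0.3,"y":0,"z":0.2,"ax":0,"ay":-0.1,"az":0},
    {"x":0.3,"y":0,"z":0.2,"ax":0,"ay":-0.1,"az":0},
    {"x":0.3,"y":0,"z":0.2,"ax":0,"ay":-0.1,"az":0},
    {"x":0.3,"y":0,"z":0.2,"ax":0,"ay":-0.1,"az":0}
  ]
}}

```text
time: 6.12
tool_pos: [0.5164, -0.2718, 0.0381]
tool_rot: [0.288, -0.645, 0.287, 0.647]
contact_force: [-1.4, 0.5, 1.2]
gripper_width: 1.001
```

Run:
```python
from h import *
a=np.radians(132.1-270)
goal([.5167,-.273,.039],Rxy([0,0,-1],[np.cos(a),np.sin(a),0]));print(st()[1])
```

```text
t 6.12 shift [-0.04  0.02 -0.04] turn [-0.01  0.03  0.01] rows>= 0.036729528793991204 F [-1.4283  0.5203  1.2411] w 1.001
[ 0.5164 -0.2718  0.0381]
```

Settled within 1.5 mm. Closing.

>>> {"method": "drive_tool", "body": {
  "series": [
    {"x":0,"y":0,"z":0,"ax":0,"ay":0,"az":0},
    {"x":0,"y":0,"z":0,"ax":0,"ay":0,"az":0},
    {"x":0,"y":0,"z":0,"ax":0,"ay":0,"az":0},
    {"x":0,"y":0,"z":0,"ax":0,"ay":0,"az":0},
    {"x":0,"y":0,"z":0,"ax":0,"ay":0,"az":0}
  ],
  "hand": 0
}}

```text
time: 6.53
tool_pos: [0.5168, -0.2722, 0.0387]
tool_rot: [0.288, -0.646, 0.287, 0.647]
contact_force: [0.8, -0.2, -3.5]
gripper_width: 0.343
```

>>> {"method": "drive_tool", "body": {
  "series": [
    {"x":0,"y":0,"z":0,"ax":0,"ay":0,"az":0},
    {"x":0,"y":0,"z":0,"ax":0,"ay":0,"az":0},
    {"x":0,"y":0,"z":0,"ax":0,"ay":0,"az":0},
    {"x":0,"y":0,"z":0,"ax":0,"ay":0,"az":0},
    {"x":0,"y":0,"z":0,"ax":0,"ay":0,"az":0}
  ]
}}

```text
time: 6.95
tool_pos: [0.5168, -0.2722, 0.0386]
tool_rot: [0.288, -0.646, 0.287, 0.647]
contact_force: [-0.3, -0.6, 1.6]
gripper_width: 0.339
```

Run:
```python
from h import *
from plant import cams
f=cams.grab_frame("wrist");np.savez("pics/k.npz",**f);cv2.imwrite("pics/k.png",f["img"])
f=cams.grab_frame("top");np.savez("pics/kt.npz",**f);cv2.imwrite("pics/kt.png",f["img"])
s,p,r=st();print(s["time"],p,r.as_matrix(),s["gripper_width"],s["contact_force"],s["ft_torque"])
```

```text
7.05 [ 0.5168 -0.2722  0.0386] [[-0.0006 -0.7428 -0.6696]
 [ 0.0017 -0.6696  0.7428]
 [-1.     -0.0007  0.0017]] 0.3411152179896707 [ 0.3644 -0.565   1.3346] [-0.1177 -0.0616  0.0647]
```

View pics/k.png

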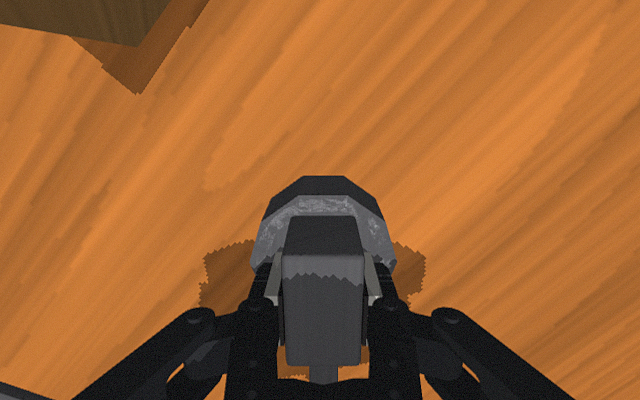

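Gripped: the opening of 0.34 is 29 mm, as expected for the 30 mm block. The grip top runs from row 254 to row 365 in the wrist image, which gives its offset along tool z.

Run:
```python
from h import *
f=load("pics/k.npz");s,p,r=st()
for px in[(322,254),(322,365),(283,254),(362,254),(286,362),(360,362)]: print(px,r.inv().apply(onz(f,px,.074)-p))
# hub top z=.034 sides
for px in[(253,250),(396,262),(325,196)]: print(px,r.inv().apply(onz(f,px,.034)-p))
i=f["img"][160:400,240:410];cv2.imwrite("pics/k2.png",cv2.resize(i,None,fx=2.5,fy=2.5,interpolation=cv2.INTER_CUBIC))
```

```text
(322, 254) [-0.0354 -0.0007 -0.0251]
(322, 365) [-0.0353 -0.0007  0.0243]
(283, 254) [-0.0354 -0.0143 -0.0251]
(362, 254) [-0.0354  0.0133 -0.0251]
(286, 362) [-0.0353 -0.0149  0.0228]
(360, 362) [-0.0353  0.0144  0.0227]
(253, 250) [ 0.0046 -0.0337 -0.0057]
(396, 262) [0.0046 0.0351 0.0007]
(325, 196) [ 0.0046  0.0006 -0.033 ]
```

View pics/k2.png

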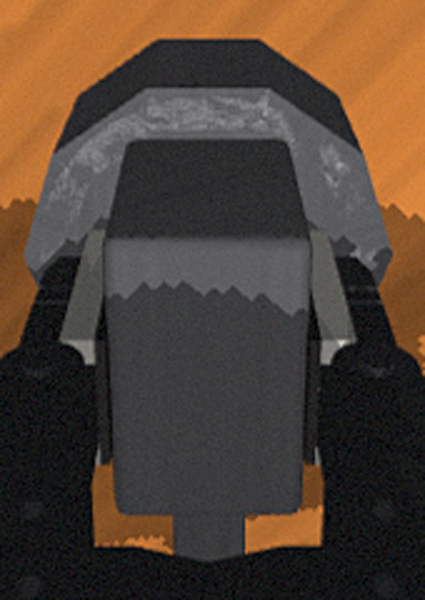

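The crank's axis sits within 1 mm of the tool axis, and the arm points along tool +z. I'll lift, then go above the stub.

>>> {"method": "drive_tool", "body": {
  "series": [
    {"x":-1,"y":0,"z":0,"ax":0,"ay":0,"az":0},
    {"x":-2.2,"y":0,"z":0,"ax":0,"ay":0,"az":0},
    {"x":-3.4,"y":0,"z":0,"ax":0,"ay":0,"az":0},
    {"x":-4.4,"y":0,"z":0,"ax":0,"ay":0,"az":0},
    {"x":-4.8,"y":0,"z":0,"ax":0,"ay":0,"az":0}
  ]
}}

```text
time: 7.47
tool_pos: [0.5178, -0.2728, 0.1616]
tool_rot: [-0.288, 0.647, -0.287, -0.645]
contact_force: [0.6, -0.0, -3.3]
gripper_width: 0.343
```

```bash
cat >> h.py <<'E'
def fit(h,cw=173.3,du=0,dv=0,off=-.0004):
    "TCP pose with crank underside h above flange top"
    u,v,n=frame();c=np.radians(cw);a=np.cos(c)*u-np.sin(c)*v
    Rm=np.c_[-n,np.cross(a,-n),a]
    return F(du,dv,.006+h+.0386)-a*off,Rm
E
python3 - <<'E'
from h import *
from plant import cams
for k in range(2): cams.grab_frame("top")
print(st()[1]); goal(*fit(.075))
E
```

```text
[ 0.5175 -0.2727  0.1598]
t 7.57 shift [-1.14 -7.21  9.1 ] turn [-13.58   5.61  -2.99] rows>= 10.46976470213015 F [-0.0276 -0.294  -3.8879] w 0.345
```

>>> {"method": "drive_tool", "body": {
  "series": [
    {"x":-1.1,"y":-7.2,"z":9.1,"ax":-13.6,"ay":5.6,"az":-3},
    {"x":-1.1,"y":-7.2,"z":9.1,"ax":-13.6,"ay":5.6,"az":-3},
    {"x":-1.1,"y":-7.2,"z":9.1,"ax":-13.6,"ay":5.6,"az":-3},
    {"x":-1.1,"y":-7.2,"z":9.1,"ax":-13.6,"ay":5.6,"az":-3},
    {"x":-1.1,"y":-7.2,"z":9.1,"ax":-13.6,"ay":5.6,"az":-3}
  ]
}}

```text
time: 7.98
tool_pos: [0.5009, -0.063, 0.1744]
tool_rot: [-0.1, 0.785, -0.084, -0.605]
contact_force: [1.1, 0.5, -4.3]
gripper_width: 0.344
```

Run:
```python
from h import *
from plant import cams
for k in range(3): cams.grab_frame("top")
print(st()[1]); goal(*fit(.075))
```

```text
[ 0.5005 -0.0622  0.1744]
t 8.13 shift [-0.59 -3.07  0.74] turn [-7.06  3.03 -1.5 ] rows>= 5.46946923541742 F [ 0.2887 -0.9599 -3.7724] w 0.342
```

>>> {"method": "drive_tool", "body": {
  "series": [
    {"x":-0.6,"y":-0.6,"z":0.1,"ax":-1.4,"ay":0.6,"az":-0.3},
    {"x":-0.6,"y":-1.2,"z":0.3,"ax":-2.8,"ay":1.2,"az":-0.6},
    {"x":-0.6,"y":-1.8,"z":0.4,"ax":-4.1,"ay":1.8,"az":-0.9},
    {"x":-0.6,"y":-2.5,"z":0.6,"ax":-5.3,"ay":2.3,"az":-1.1},
    {"x":-0.6,"y":-3.05,"z":0.75,"ax":-6.4,"ay":2.8,"az":-1.3}
  ]
}}

```text
time: 8.55
tool_pos: [0.5005, 0.0137, 0.1894]
tool_rot: [0.098, 0.853, 0.117, -0.499]
contact_force: [-0.2, 0.2, -3.5]
gripper_width: 0.343
```

Run:
```python
from h import *
from plant import cams
for k in range(3): cams.grab_frame("top")
print(st()[1]); goal(*fit(.075))
```

```text
[0.5001 0.013  0.1891]
t 8.70 shift [ 0.02 -0.16  0.01] turn [-0.72  0.26 -0.25] rows>= 0.5614780826425666 F [ 0.2143 -0.4065 -3.0606] w 0.343
```

>>> {"method": "drive_tool", "body": {
  "series": [
    {"x":0,"y":-0.1,"z":0,"ax":-0.4,"ay":0.2,"az":-0.2},
    {"x":0,"y":-0.16,"z":0,"ax":-0.72,"ay":0.26,"az":-0.25},
    {"x":0,"y":-0.16,"z":0,"ax":-0.72,"ay":0.26,"az":-0.25},
    {"x":0,"y":-0.16,"z":0,"ax":-0.72,"ay":0.26,"az":-0.25},
    {"x":0,"y":-0.16,"z":0,"ax":-0.72,"ay":0.26,"az":-0.25}
  ]
}}

```text
time: 9.12
tool_pos: [0.5006, 0.0165, 0.1918]
tool_rot: [0.116, 0.854, 0.141, -0.487]
contact_force: [0.3, -0.3, -3.7]
gripper_width: 0.343
```

Run:
```python
from h import *
from plant import cams
f=cams.grab_frame("side");cv2.imwrite("pics/l.png",cv2.resize(f["img"][130:290,180:380],None,fx=4,fy=3.7));np.savez("pics/l.npz",**f)
f=cams.grab_frame("wrist");cv2.imwrite("pics/lw.png",f["img"]);np.savez("pics/lw.npz",**f)
print(st()[1]); goal(*fit(.075));goal(*fit(.027))
```

```text
[0.5007 0.0169 0.1921]
t 9.22 shift [ 0.1  -0.03  0.13] turn [ 0.03 -0.05 -0.02] rows>= 0.09800489833728233 F [ 0.2428  0.5268 -4.0789] w 0.342
t 9.22 shift [ 2.02 -0.04  0.14] turn [ 0.03 -0.05 -0.02] rows>= 1.2116668859058035 F [ 0.2428  0.5268 -4.0789] w 0.342
```

View pics/l.png

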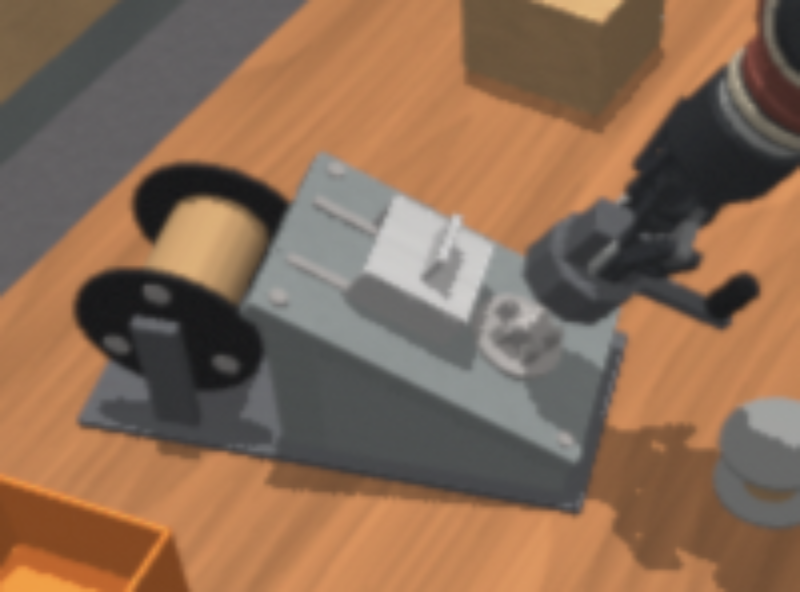

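View pics/lw.png

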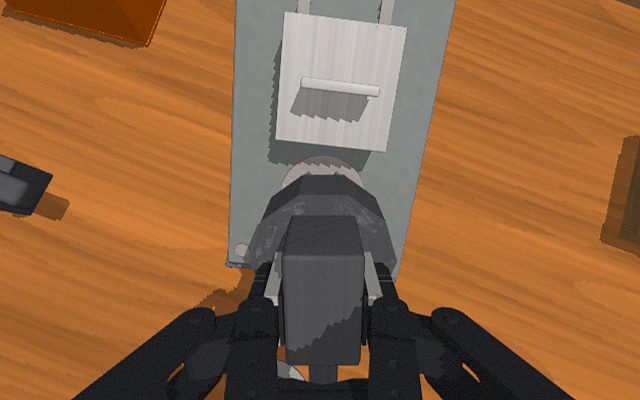

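The side view shows the crank over the stub with its arm pointing downhill, and the grip hasn't slipped (far edge still at row ~253). Descending to just above the teeth.

>>> {"method": "drive_tool", "body": {
  "series": [
    {"x":0.6,"y":0,"z":0.14,"ax":0,"ay":0,"az":0},
    {"x":1.2,"y":0,"z":0.14,"ax":0,"ay":0,"az":0},
    {"x":1.7,"y":0,"z":0.14,"ax":0,"ay":0,"az":0},
    {"x":2,"y":0,"z":0.14,"ax":0,"ay":0,"az":0},
    {"x":2,"y":0,"z":0.14,"ax":0,"ay":0,"az":0}
  ]
}}

```text
time: 9.63
tool_pos: [0.5214, 0.0228, 0.1452]
tool_rot: [0.116, 0.854, 0.142, -0.487]
contact_force: [0.0, 0.4, -4.2]
gripper_width: 0.346
```

Run:
```python
from h import *
from plant import cams
for i in range(2):f=cams.grab_frame("top")
cv2.imwrite("pics/m.png",cv2.resize(f["img"][100:290,230:380],None,fx=4,fy=3.1));np.savez("pics/m.npz",**f)
f=cams.grab_frame("side");cv2.imwrite("pics/ms.png",cv2.resize(f["img"][180:270,260:380],None,fx=6,fy=6,interpolation=cv2.INTER_CUBIC));np.savez("pics/ms.npz",**f)
print(st()[1]); goal(*fit(.027));goal(*fit(.0))
```

```text
[0.5225 0.0224 0.1481]
t 9.78 shift [ 0.04 -0.03  0.03] turn [ 0.04 -0.07 -0.03] rows>= 0.059199034357219384 F [ 0.347  -0.0115 -3.841 ] w 0.341
t 9.78 shift [ 1.12 -0.04  0.03] turn [ 0.04 -0.07 -0.03] rows>= 0.674268503354165 F [ 0.347  -0.0115 -3.841 ] w 0.341
```

View pics/ms.png

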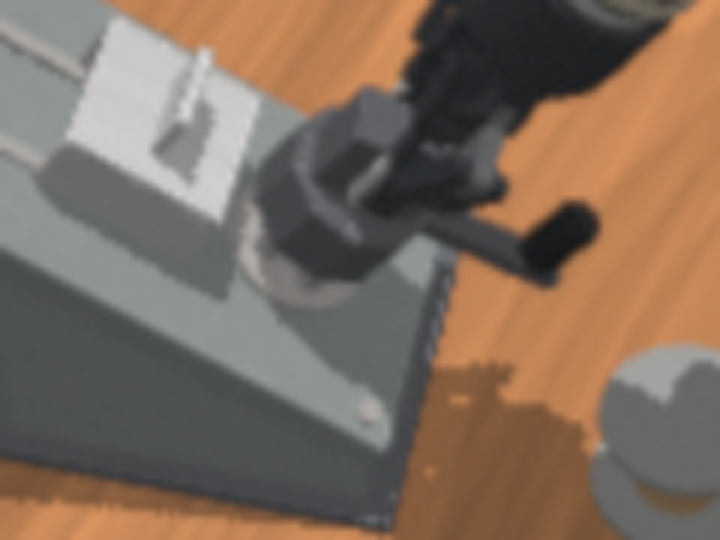

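The hub lines up with the flange. Lowering gently and watching the force.

>>> {"method": "drive_tool", "body": {
  "series": [
    {"x":0.1,"y":-0.02,"z":0.03,"ax":0,"ay":-0.05,"az":0},
    {"x":0.2,"y":-0.03,"z":0.03,"ax":0,"ay":-0.05,"az":0},
    {"x":0.3,"y":-0.03,"z":0.03,"ax":0,"ay":-0.05,"az":0},
    {"x":0.4,"y":-0.03,"z":0.03,"ax":0,"ay":-0.05,"az":0},
    {"x":0.4,"y":-0.03,"z":0.03,"ax":0,"ay":-0.05,"az":0}
  ]
}}

```text
time: 10.2
tool_pos: [0.526, 0.0243, 0.1377]
tool_rot: [0.117, 0.853, 0.141, -0.488]
contact_force: [-0.2, -0.1, -3.9]
gripper_width: 0.342
```

Run:
```python
from h import *
goal(*fit(.0)); s,p,r=st();print(r.inv().apply(s["contact_force"]),s["ft_torque"])
```

```text
t 10.20 shift [ 0.68  0.01 -0.04] turn [ 0.04 -0.   -0.01] rows>= 0.41146755122138495 F [-0.1842 -0.0997 -3.875 ] w 0.342
[ 3.2535 -0.2096  2.105 ] [-0.1164  0.595  -0.0494]
```

It's 5 mm past the tooth tops with no contact force, so it's meshing. Continuing down to the seat.

>>> {"method": "drive_tool", "body": {
  "series": [
    {"x":0.2,"y":0,"z":-0.03,"ax":0,"ay":0,"az":0},
    {"x":0.4,"y":0,"z":-0.03,"ax":0,"ay":0,"az":0},
    {"x":0.55,"y":0,"z":-0.03,"ax":0,"ay":0,"az":0},
    {"x":0.65,"y":0,"z":-0.03,"ax":0,"ay":0,"az":0},
    {"x":0.7,"y":0,"z":-0.03,"ax":0,"ay":0,"az":0}
  ]
}}

```text
time: 10.62
tool_pos: [0.5352, 0.0267, 0.1241]
tool_rot: [0.117, 0.853, 0.142, -0.488]
contact_force: [-21.9, -4.4, 16.3]
gripper_width: 0.343
```

Run:
```python
from h import *
goal(*fit(.0)); s,p,r=st();print(r.inv().apply(s["contact_force"]),s["ft_torque"])
```

```text
t 10.62 shift [0.02 0.01 0.01] turn [ 0.05  0.01 -0.01] rows>= 0.0360825305161833 F [-21.9447  -4.4127  16.2662] w 0.343
[-25.2478  -2.7116  10.9919] [-0.1202  2.579   0.1454]
```

Seated: the pose matches full depth within 0.5 mm, with 25 N axial contact. Now winding clockwise, which is +ax.

>>> {"method": "drive_tool", "body": {
  "series": [
    {"x":-0.03,"y":0,"z":0.02,"ax":0.8,"ay":0,"az":0},
    {"x":-0.03,"y":0,"z":0.02,"ax":1.8,"ay":0,"az":0},
    {"x":-0.03,"y":0,"z":0.02,"ax":2.8,"ay":0,"az":0},
    {"x":-0.03,"y":0,"z":0.02,"ax":3.8,"ay":0,"az":0},
    {"x":-0.03,"y":0,"z":0.02,"ax":4.8,"ay":0,"az":0}
  ]
}}

```text
time: 11.03
tool_pos: [0.5339, 0.0257, 0.1235]
tool_rot: [-0.064, 0.859, 0.036, -0.508]
contact_force: [-8.1, -4.4, 0.5]
gripper_width: 0.344
```

Run:
```python
from h import *
goal(*fit(.0,cw=173.3+24));s,p,r=st();print(r.inv().apply(s["contact_force"]),r.inv().apply(s["ft_torque"]),s["joint_pos"])
```

```text
t 11.03 shift [ 0.03 -0.04 -0.04] turn [ 0.02  0.01 -0.03] rows>= 0.039779354789163314 F [-8.0609 -4.398   0.4786] w 0.344
[-4.8555  4.3112  6.5105] [-0.166  -1.5195  0.756 ] [-0.2106 -0.3979  2.2573  0.3075  0.8316  1.2455]
```

>>> {"method": "drive_tool", "body": {
  "series": [
    {"x":0.02,"y":-0.03,"z":-0.03,"ax":1,"ay":0,"az":0},
    {"x":0.02,"y":-0.03,"z":-0.03,"ax":2,"ay":0,"az":0},
    {"x":0.02,"y":-0.03,"z":-0.03,"ax":3,"ay":0,"az":0},
    {"x":0.02,"y":-0.03,"z":-0.03,"ax":4,"ay":0,"az":0},
    {"x":0.02,"y":-0.03,"z":-0.03,"ax":5,"ay":0,"az":0}
  ]
}}

```text
time: 11.45
tool_pos: [0.5341, 0.026, 0.1236]
tool_rot: [-0.247, 0.824, -0.075, -0.504]
contact_force: [-17.4, -8.2, 6.6]
gripper_width: 0.347
```

Run:
```python
from h import *
goal(*fit(.0,cw=173.3+49));s,p,r=st();print(r.inv().apply(s["contact_force"]),r.inv().apply(s["ft_torque"]),s["joint_pos"])
```

```text
t 11.45 shift [ 0.03 -0.05 -0.02] turn [ 0.03  0.01 -0.06] rows>= 0.04446015917871188 F [-17.4415  -8.2293   6.567 ] w 0.347
[-15.1076  11.4692   7.4344] [-0.2341 -1.6776  1.957 ] [-0.2089 -0.396   2.2552  0.3045  0.8331  1.6844]
```

>>> {"method": "drive_tool", "body": {
  "series": [
    {"x":0,"y":0.02,"z":0.02,"ax":0.9,"ay":0,"az":0},
    {"x":0,"y":0.02,"z":0.02,"ax":1.8,"ay":0,"az":0},
    {"x":0,"y":0.02,"z":0.02,"ax":2.6,"ay":0,"az":0},
    {"x":0,"y":0.02,"z":0.02,"ax":3.3,"ay":0,"az":0},
    {"x":0,"y":0.02,"z":0.02,"ax":3.9,"ay":0,"az":0}
  ]
}}

```text
time: 11.87
tool_pos: [0.5341, 0.0261, 0.1236]
tool_rot: [-0.383, 0.771, -0.159, -0.483]
contact_force: [-13.5, -5.7, 4.3]
gripper_width: 0.347
```

Run:
```python
from h import *
goal(*fit(.0,cw=173.3+68.5));s,p,r=st();print(r.inv().apply(s["contact_force"]),r.inv().apply(s["ft_torque"]),s["joint_pos"])
```

```text
t 11.87 shift [ 0.03 -0.05 -0.  ] turn [ 0.04 -0.01 -0.04] rows>= 0.03707848280850876 F [-13.4624  -5.6953   4.3374] w 0.347
[-10.9649  10.1262   3.1172] [-0.2215 -0.7989  1.9184] [-0.2092 -0.3972  2.2563  0.3064  0.8317  2.0223]
```

>>> {"method": "drive_tool", "body": {
  "series": [
    {"x":0,"y":0.02,"z":0,"ax":0.4,"ay":0,"az":0},
    {"x":0,"y":0.02,"z":0,"ax":0.8,"ay":0,"az":0},
    {"x":0,"y":0.02,"z":0,"ax":1.2,"ay":0,"az":0},
    {"x":0,"y":0.02,"z":0,"ax":1.5,"ay":0,"az":0},
    {"x":0,"y":0.02,"z":0,"ax":1.5,"ay":0,"az":0}
  ]
}}

```text
time: 12.28
tool_pos: [0.5343, 0.0259, 0.1237]
tool_rot: [-0.43, 0.746, -0.189, -0.472]
contact_force: [-8.6, -3.5, 2.0]
gripper_width: 0.34
```

Run:
```python
from h import *
goal(*fit(.0,cw=173.3+76));s,p,r=st();print(r.inv().apply(s["contact_force"]),r.inv().apply(s["ft_torque"]),s["joint_pos"][5])
from plant import cams
f=cams.grab_frame("top");np.savez("pics/o.npz",**f);cv2.imwrite("pics/o.png",cv2.resize(f["img"][130:260,240:380],None,fx=5,fy=4.4,interpolation=cv2.INTER_CUBIC))
```

```text
t 12.28 shift [ 0.03 -0.05  0.02] turn [ 0.13 -0.04 -0.03] rows>= 0.09679153749243219 F [-8.6098 -3.5085  1.9732] w 0.34
[-6.3054  6.9656  1.4332] [-1.7723 -0.5432  1.4543] 2.1454949517305533
```

View pics/o.png

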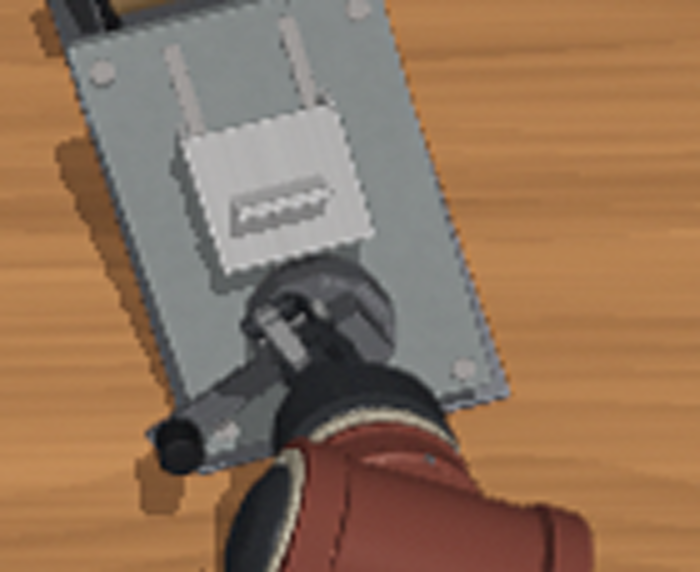

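The torque has risen to 1.8 Nm, so the drive is at its stop, and the top view shows the arm pointing down-left. I'll ease off inside the tooth play, then open partway.

>>> {"method": "drive_tool", "body": {
  "series": [
    {"x":0.02,"y":0,"z":0,"ax":-0.5,"ay":0,"az":0},
    {"x":0.02,"y":0,"z":0,"ax":-0.8,"ay":0,"az":0},
    {"x":0.02,"y":0,"z":0,"ax":-0.8,"ay":0,"az":0},
    {"x":0.02,"y":0,"z":0,"ax":-0.8,"ay":0,"az":0}
  ]
}}

```text
time: 12.67
tool_pos: [0.5345, 0.026, 0.1238]
tool_rot: [-0.406, 0.759, -0.173, -0.478]
contact_force: [-13.2, -6.3, 6.8]
gripper_width: 0.345
```

>>> {"method": "drive_tool", "body": {
  "series": [
    {"x":0,"y":0,"z":0,"ax":0,"ay":0,"az":0},
    {"x":0,"y":0,"z":0,"ax":0,"ay":0,"az":0},
    {"x":0,"y":0,"z":0,"ax":0,"ay":0,"az":0},
    {"x":0,"y":0,"z":0,"ax":0,"ay":0,"az":0},
    {"x":0,"y":0,"z":0,"ax":0,"ay":0,"az":0}
  ],
  "hand": 0.6
}}

```text
time: 13.08
tool_pos: [0.5353, 0.0267, 0.1235]
tool_rot: [-0.407, 0.76, -0.172, -0.477]
contact_force: [-0.3, 0.1, 0.8]
gripper_width: 0.598
```

Run:
```python
from h import *
s,p,r=st();print(s["gripper_width"],r.inv().apply(s["contact_force"]),r.inv().apply(s["ft_torque"]),s["joint_pos"][5])
```

```text
0.597821452365916 [-0.788  -0.2123  0.0737] [-0.0173 -0.1163  0.2436] 2.079701572872905
```

Released cleanly with no residual force. Retreating straight out along the tool axis.

>>> {"method": "drive_tool", "body": {
  "series": [
    {"x":-0.5,"y":0,"z":0,"ax":0,"ay":0,"az":0},
    {"x":-1.2,"y":0,"z":0,"ax":0,"ay":0,"az":0},
    {"x":-2.2,"y":0,"z":0,"ax":0,"ay":0,"az":0},
    {"x":-3.4,"y":0,"z":0,"ax":0,"ay":0,"az":0},
    {"x":-4.5,"y":0,"z":0,"ax":0,"ay":0,"az":0}
  ]
}}

```text
time: 13.5
tool_pos: [0.4796, 0.0125, 0.2213]
tool_rot: [-0.407, 0.759, -0.172, -0.478]
contact_force: [1.3, -0.2, 0.4]
gripper_width: 0.598
```

Run:
```python
from h import *
from plant import cams
for n_ in("side","top","wrist"):
    f=cams.grab_frame(n_);np.savez(f"pics/p_{n_}.npz",**f);cv2.imwrite(f"pics/p_{n_}.png",f["img"])
```

```text
(no output)
```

View pics/p_wrist.png

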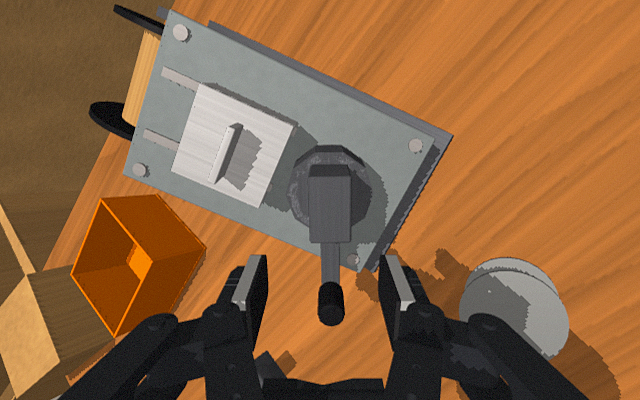

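View pics/p_side.png

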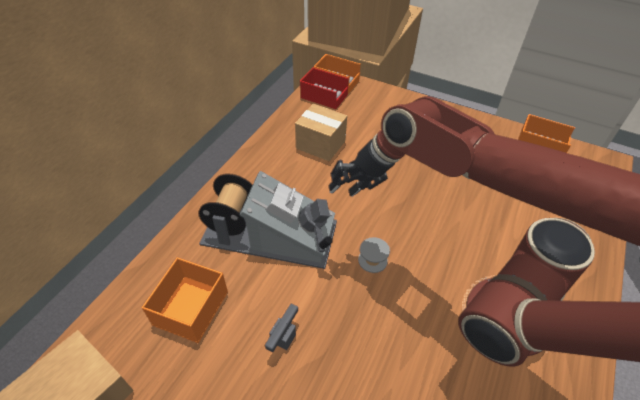

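View pics/p_top.png

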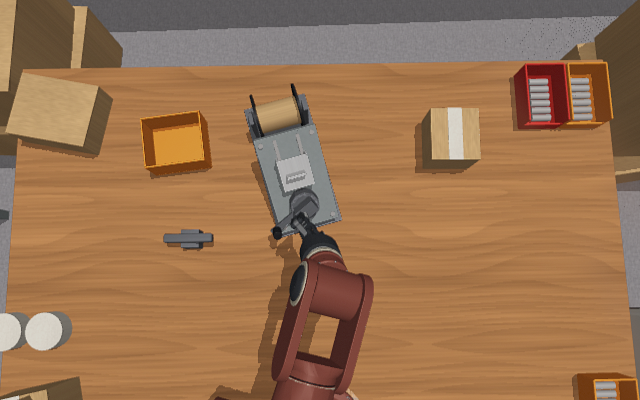

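All other objects are where they were. In the wrist view the grip top spans (309,177)–(352,243), the knob top is at (331,317) and the hood fin at (231,152). Measuring those.

Run:
```python
from h import *
f=load("pics/p_wrist.npz");sd=load("pics/p_side.npz");t=load("pics/p_top.npz");u,v,n=frame()
def onface(p,h):
    o,d=ray(f,p);p0=F(0,0,h);X=o+d*(n@(p0-o))/(n@d);return np.array([(X-p0)@u,(X-p0)@v])
g=onface((330.5,210),.08);k=onface((331,317),.076);d=k-g
print("grip",g,"knob",k,np.hypot(*d),"cw",np.degrees(np.arctan2(-d[1],d[0]))%360)
print("hub flange? fin",onface((225,155),.065))
for c in [223,236,240,250]: # predicted knob & hood
    a=np.radians(c); print(c,proj(f,F(.09*np.cos(a),-.09*np.sin(a),.076)))
for h in (.08,.086,.1): print("grip at",h,proj(f,F(0,0,h)),"side",proj(sd,F(0,0,h)),"top",proj(t,F(0,0,h)))
cv2.imwrite("pics/p2.png",cv2.resize(f["img"][60:340,150:450],None,fx=2.6,fy=2.1))
i=sd["img"][180:270,230:350];cv2.imwrite("pics/p3.png",cv2.resize(i,None,fx=6,fy=6,interpolation=cv2.INTER_CUBIC))
```

```text
grip [-0.0018 -0.0002] knob [-0.0418  0.0828] 0.09219873647404689 cw 244.2847419959976
hub flange? fin [ 0.0811 -0.001 ]
223 [370.3741 307.2605]
236 [345.2223 312.9806]
240 [337.3239 313.7571]
250 [317.5128 313.66  ]
grip at 0.08 [328.0555 209.2475] side [322.3823 207.1457] top [306.2749 212.5535]
grip at 0.086 [328.122  212.3061] side [323.5672 206.0251] top [306.5726 213.4928]
grip at 0.1 [328.2904 220.0545] side [326.3669 203.3773] top [307.2788 215.721 ]
```

View pics/p3.png

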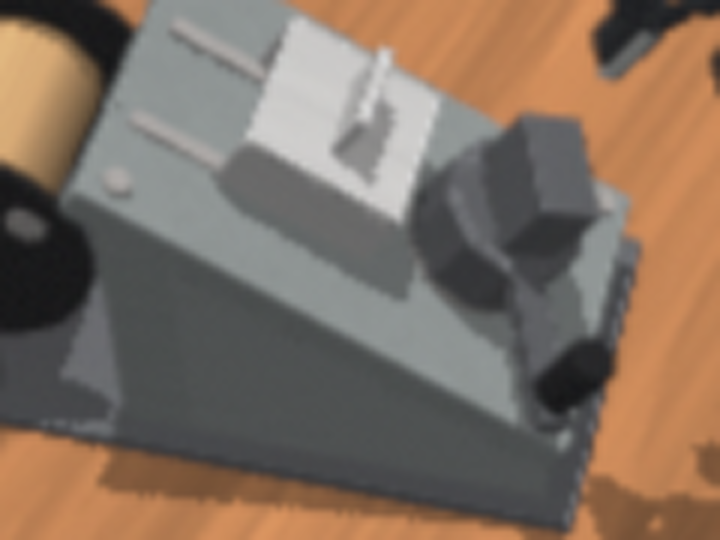

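View pics/p2.png

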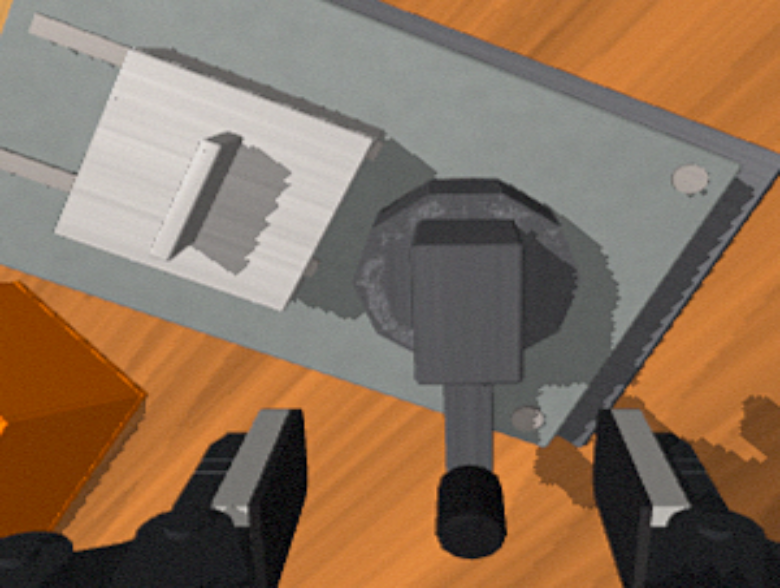

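Run:
```python
from h import *
f=load("pics/p_wrist.npz");u,v,n=frame()
o,d=ray(f,(221.2,155));p0=F(0,0,.065);X=o+d*(n@(p0-o))/(n@d);print("fin u",(X-p0)@u)
a=cv2.imread("pics/a_top.png").astype(int);b=cv2.imread("pics/p_top.png").astype(int)
for nm,(x0,x1,y0,y1) in dict(tkey=(155,225,220,255),carton=(415,490,100,175),bin=(135,215,105,180)).items(): print(nm,np.abs(a-b)[y0:y1,x0:x1].mean())
s1=cv2.imread("pics/a_side.png").astype(int);s2=cv2.imread("pics/p_side.png").astype(int);print("spool",np.abs(s1-s2)[238:255,362:390].mean())
from plant import workorder
print(workorder.job_done())
```

```text
fin u 0.08359285327191349
tkey 4.599319727891157
carton 4.869274074074074
bin 4.327055555555556
spool 32.82773109243698
the job is handed in; nothing more can be done
None
```

I opened the hood, fitted the crank on the stub, wound the drive to its stop, let go and backed off. The job is handed in, about 14 s into the 51 s limit. Handing in gives no verdict, so these are my own last checks:

- **Hood:** pushing it ended in a firm stop at 36 N, and it later measured about 84 mm open (76 mm needed).
- **Crank:** it went down over the teeth without jamming and seated within 0.5 mm of full depth. After release, the wrist view put it within 2 mm of the stub's axis.
- **Drive:** it started at about 0.51 rad, not 0. Turning torque rose from 0.2 to 1.8 Nm at the end of the wind. The arm now rests at 242–244° clockwise from uphill, which matches 1.6 rad plus the tooth play. I did not measure the drive angle directly.
- **T-key, carton and bin:** their before-and-after image patches differ only slightly (mean 4–5 grey levels), so they look unmoved.
- **Spool:** this check disagreed, with a patch difference of 33. The spool is at the same pixel, about (374,250), in both side views and the robot's shadow now falls across it. I put the difference down to the shadow, but I did not measure the spool's position again.

While pushing the hood, the finger was about 12 mm off the fin's middle because I used a position reading taken before the arm had settled. It did no harm, and I let the arm settle before the later moves that needed accuracy.

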